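# Release the latch and hold the sprung lid of the specimen box open

### The job

The vials in the steel specimen box are about to be taken out by a colleague. Turn the latch knob on the front of the box clockwise until it clicks past its detent into the released position, then lift the sprung lid by its bar handle to 50 degrees open and finish while still holding it there steadily in the gripper, because it would fall shut if let go. Leave the pot and the forceps beside the box where they are.

Things in the scene. Friction and masses are not known exactly. Their poses are not given: they have to be found in the camera images.
- specimen_box: Sheet-steel specimen box fixed to the bench, 150 mm deep (its x), 220 mm wide (y), rim 80 mm high. Origin: centre of its underside; z up. Its -x side is the front, towards the robot. The flat lid is hinged along the far (+x) rim. At the front: black latch knob left (x -92, y +75 mm), the lid's steel bar handle right (x -123, centre y -45 mm).
- latch_knob (a joint): Turn latch, rad: 0 latched, grows clockwise seen from above. The sprung detent's crest is at 0.70 (takes about 0.1 N m); past it the knob snaps on by itself to its released rest at 1.30 to 1.42 (stop), short of it it springs back towards 0. A dog under the knob reaches over the lid's edge and blocks the lid until released.
- knob_grip (a point): Point on the knob's vertical turning axis, 122 mm above the bench, at the height to grip. The grip is an upright bar 38 mm long, 12 mm thick, from 99 to 129 mm above the bench; latched, its length lies along the box's x. The frame turns with the knob (x along the bar, z up). Keep fingertips above 99 mm here: collar, dog and lid lie below.
- lid (a joint): Opening angle of the lid, rad: 0 shut, grows as the front edge rises (stop at 1.75). Gravity and a spring always pull it shut (2 to 5 N at the handle hold it open); it falls shut when let go. The lid is flat steel, 156x228x3 mm, about 0.3 kg.
- lid_handle (a point): Middle of the lid's handle: round steel bar, 10 mm diameter, along the box's y, 84 mm free between its arms, 45 mm in front of the lid edge (40 mm gap for a finger), in the lid's plane (82.5 mm above the bench when shut). Pinch from above, one finger in front of and one behind it; the bar may turn between the fingers as the lid swings. Moves with the lid.
- lid_hinge (a point): Point on the lid's hinge axis (along the box's y) at the middle of the far rim, 80 mm above the bench; fixed to the box, with its axes. The handle bar's axis runs on a circle of 201 mm radius about the hinge axis. Opening turns the lid about +y.
- pot: Bystander: white lidded pot, 74 mm across, 44 mm high, beside the box on its left (+y of the box). Origin: centre of its underside.
- forceps: Bystander: steel forceps, 153x16x10 mm, lying close along the right side of the box. Origin: centre of its underside.

How it is judged:
By the outcome, as a careful person would: the job done as asked, in the order asked, and still so for the second after the job is handed in, while the arm keeps its last pose, push and grip.
It also fails if it takes over 48 s, if anything falls off the work surface, if the arm or the gripper's body presses on something with over 40 N, if the wrist force passes 120 N, or if a joint passes its speed limit or range.

### The arm

A 7-joint arm with a two-finger parallel gripper is mounted at the origin on a cart in front of the work surface, level with it; the furniture and walls round the work are solid. World frame = base frame: x ahead of the robot, y to its left, z up, the work surface at z = 0. Lengths are in m, angles in rad, forces in N, time in s.
With the tool pointing down it reaches from about 0.4 to 0.925 m from the base axis. Payload 4.1 kg.
Tool frame: the origin (TCP) lies between the finger pads, 19 mm behind the fingertips; this is the grasp point; x points along the fingers, y is the direction in which the jaws open and shut, and the axes are right-handed (so a half turn about x gives the same grasp; the last joint's range is limited). The gripper opens to 85 mm and grips with 20 to 120 N. Pads are 22 mm wide; open, the fingers measure 114 mm over their backs; the gripper's body (76 mm by 85 mm) begins 54 mm behind the grasp point. The pads swing forward as they close: fully open they stand 13 mm farther back than shut.
Start: joints at [1.083, 0.398, 0.045, 1.537, -0.019, 1.207, -0.051], TCP at [0.246, -0.602, 0.25] pointing down, gripper open.
Joint ranges: [-2.82, 2.82], [-0.49, 2.23], [-1.37, 1.46], [0, 2.46], [-1.36, 4.5], [0.23, 2], [-2.94, 2.94]. Speed limits (rad/s): [2.57, 2.57, 3.14, 3.14, 3.14, 3.14, 3.14].

### API

Orientations are given as a unit quaternion [w, x, y, z].
In Python, from station import manip gives the robot as it stands. The module is installed in compiled form; this text tells all that it offers.
- The arm moves only by the shell command python3 -m jog 'ROWS' [OPENING] [FORCE]. ROWS is JSON, one flat list of numbers, 6 for each row, row after row: the shift along the tool's x, y, z in m, then the turn, a rotation vector about the tool's x, y, z in rad. In form: [tx, ty, tz, ax, ay, az, tx, ty, tz, ax, ay, az, ...]. A call has 1 to 10 rows; each row is the pose to reach, as a shift and turn from the pose measured when the call began, along the tool's axes at that moment; what a row does not reach only later rows make up. A row lasts 1/12 s, in which the tool goes at most 41.7 mm and 7.16 degrees, less where a joint would pass 70% of its speed; a pose out of reach is approached as far as the arm can. A call with a gripper value outside its range is refused whole. OPENING is the finger opening in m, from 0 to 0.0854, set as the call begins (- or left out, the last holds). The fingers move at their own pace and stop on an object; FORCE is the grip in N (left out, the last holds). Time passes only in rows, so rows that repeat a pose let the fingers close. It gives the time, the measured TCP pose, the force and the opening at its end, in the units of the state.
- manip.get_obs(): the state, without advancing time (a new reading comes with each control period).
- manip.capture(name): name is "scene" or "side" or "wrist"; returns the picture (420x560x3 uint8, red, green, blue); there is no depth.
- manip.camera_info(name): a dict with "intrinsics" (3x3 intrinsics, pixels), "camera_from_world" (4x4, takes a point from world to camera coordinates). Camera axes: x right, y down, z forward; pixel columns grow to the right and rows downward; lengths in m; the calibration is good to about 2 mm. A picture is of the moment at which its call begins: read the wrist's pose just before it. camera_info takes no time and is no camera call; for the wrist camera it gives the pose at the moment of the call.
- manip.hand_in(): hands the job in, once; it reports no verdict.
The state is a dict: "time_s": time; "qpos": joint angles; "dq": joint speeds; "tau": joint torques, N m; "tool_pos": TCP position; "tool_rot": TCP orientation; "ft_force": force on the tool from outside, world axes, zero at the start; "torque": the same for the moment, N m; "grip_width": opening from 0.0 (shut) to 1.0 (fully open).
Only numpy, scipy, OpenCV 4.12 (cv2) and the standard library are available. Lean on these libraries where they do the work, as an engineer would, in place of code of your own. Each camera call takes 0.05 s, during which the arm holds its last target.

## Working session

There is one attempt and no reset: what is moved stays moved. The work goes in short steps, Python scripts to look and compute and a shell command to move; the robot and the scene stay as the last step left them, time stands still between calls to the robot, and variables do not carry over. Pictures are saved under pics/ and viewed, and the job is handed in when it is done.

```bash
mkdir -p pics; python3 - <<'E'
from station import manip
import cv2,numpy as np
o=manip.get_obs();print({k:np.round(v,3).tolist() for k,v in o.items()})
for n in("scene","side","wrist"):
    i=manip.camera_info(n);print(n,np.round(i["intrinsics"],1).tolist(),np.round(i["camera_from_world"],3).tolist())
    cv2.imwrite(f"pics/{n}0.png",manip.capture(n)[:,:,::-1])
E
```

```text
{'time_s': 0.0, 'qpos': [1.083, 0.399, 0.045, 1.538, -0.019, 1.207, -0.051], 'dq': [-0.001, 0.001, 0.0, 0.001, 0.0, -0.0, -0.001], 'tau': [0.0, -47.512, 1.365, -25.422, 0.012, 0.01, -0.0], 'tool_pos': [0.246, -0.601, 0.249], 'tool_rot': [-0.136, -0.694, -0.137, 0.694], 'ft_force': [-0.098, -0.336, -0.936], 'torque': [0.01, 0.01, -0.006], 'grip_width': 1.003}
scene [[465.0, 0.0, 275.9], [0.0, 465.0, 207.8], [0.0, 0.0, 1.0]] [[-0.778, -0.629, -0.007, 0.298], [-0.421, 0.529, -0.737, 0.448], [0.467, -0.57, -0.676, 0.493], [0.0, 0.0, 0.0, 1.0]]
side [[431.8, 0.0, 275.1], [0.0, 431.8, 199.2], [0.0, 0.0, 1.0]] [[0.998, 0.053, -0.023, -0.588], [0.003, -0.439, -0.898, -0.014], [-0.057, 0.897, -0.439, 1.148], [0.0, 0.0, 0.0, 1.0]]
wrist [[326.2, 0.0, 274.2], [0.0, 326.2, 206.0], [0.0, 0.0, 1.0]] [[0.38, -0.925, -0.001, -0.649], [-0.879, -0.361, 0.313, -0.041], [-0.29, -0.118, -0.95, 0.38], [0.0, 0.0, 0.0, 1.0]]
```

View pics/scene0.png

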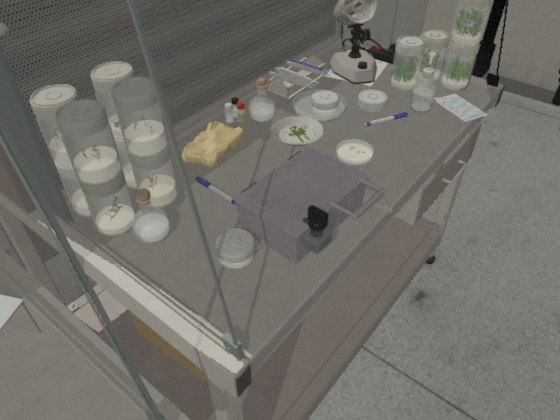

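View pics/side0.png

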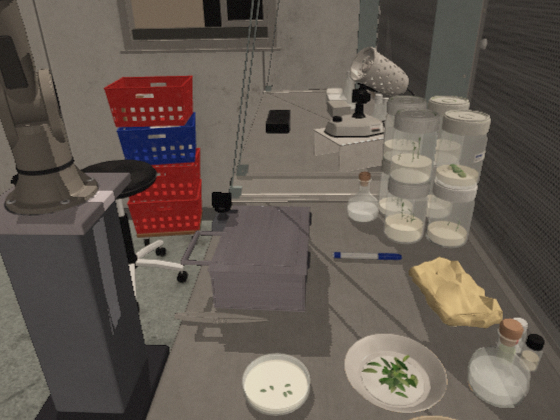

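View pics/wrist0.png

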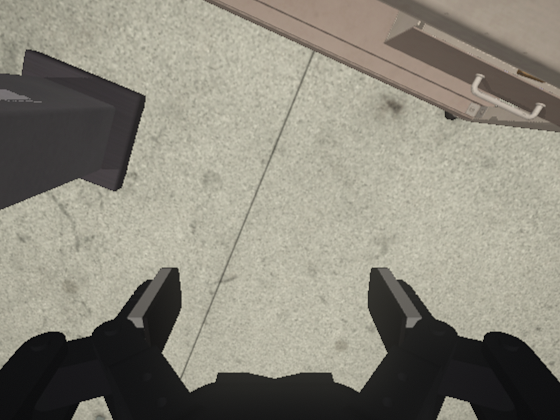

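The scene picture shows the box around (305,205), the knob at (317,217), the handle at about (360,197) and the pot at (236,246). The side picture shows the box at (262,255), the knob at (221,202) and the forceps along y≈320. I'll zoom in.

```bash
python3 - <<'E'
import cv2
a=cv2.imread("pics/scene0.png")[140:275,205:395];cv2.imwrite("pics/sc_z.png",cv2.convertScaleAbs(cv2.resize(a,None,fx=4,fy=4,interpolation=cv2.INTER_CUBIC),alpha=1.6,beta=15))
a=cv2.imread("pics/side0.png")[180:330,160:340];cv2.imwrite("pics/si_z.png",cv2.convertScaleAbs(cv2.resize(a,None,fx=4,fy=4,interpolation=cv2.INTER_CUBIC),alpha=1.6,beta=15))
E
```

```text
(no output)
```

View pics/sc_z.png

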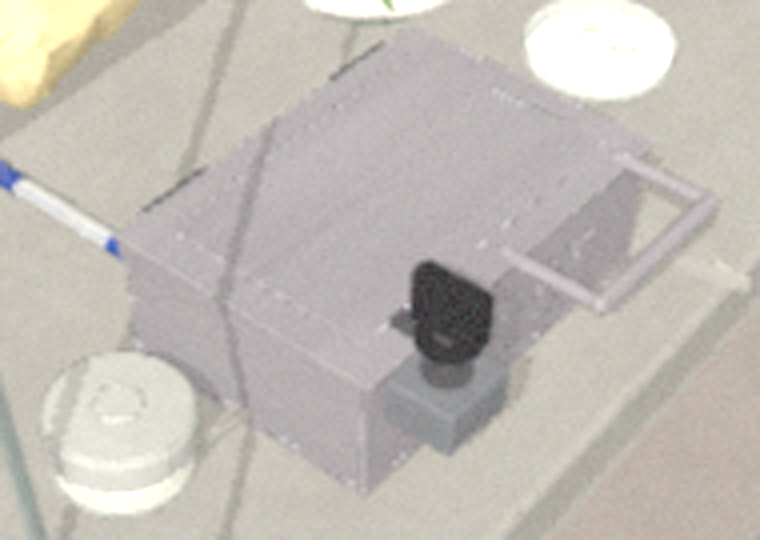

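View pics/si_z.png

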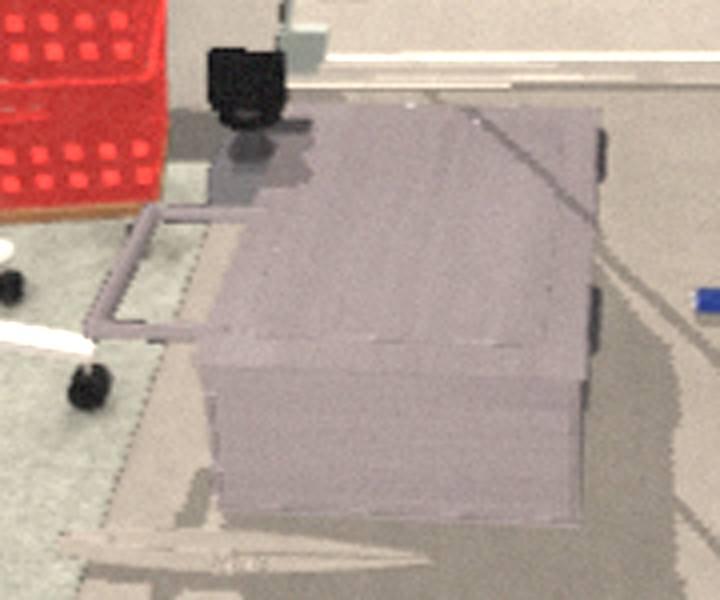

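```bash
cat > h.py <<'E'
import numpy as np
from station import manip
def ray(n,uv,z):
    i=manip.camera_info(n);K=np.array(i["intrinsics"]);T=np.array(i["camera_from_world"])
    R,t=T[:3,:3],T[:3,3];c=-R.T@t;d=R.T@np.linalg.inv(K)@np.array([*uv,1]);return c+d*(z-c[2])/d[2]
def proj(n,p):
    i=manip.camera_info(n);q=np.array(i["camera_from_world"])@np.array([*p,1]);q=np.array(i["intrinsics"])@q[:3];return q[:2]/q[2]
E
python3 - <<'E'
from h import *
import cv2
m={"scene":((205,140),{"FR":(648,150,.083,81,-114),"FL":(370,388,.083,-81,114),"BL":(125,240,.083,0,0),"BR":(410,28,.083,0,0),"H1":(714,203,.0825,0,0),"H2":(603,301,.0825,0,0),"K":(458,283,.129,0,0)}),
"side":((160,180),{"FR":(200,355,.083),"BR":(583,378,.083),"BL":(600,110,.083),"H2":(152,212,.0825),"H1":(92,328,.0825),"K":(248,48,.129)})}
for n,((a,b),d) in m.items():
    for k,v in d.items(): print(n,k,np.round(ray(n,(a+(v[0]+.5)/4-.5,b+(v[1]+.5)/4-.5),v[2]),4))
E
```

```text
scene FR [ 0.5075 -0.4421  0.083 ]
scene FL [ 0.5168 -0.2248  0.083 ]
scene BL [ 0.6657 -0.23    0.083 ]
scene BR [ 0.6622 -0.4534  0.083 ]
scene H1 [ 0.4618 -0.4271  0.0825]
scene H2 [ 0.4672 -0.335   0.0825]
scene K [ 0.4989 -0.2612  0.129 ]
side FR [ 0.5112 -0.4463  0.083 ]
side BR [ 0.6619 -0.4583  0.083 ]
side BL [ 0.6727 -0.2328  0.083 ]
side H2 [ 0.468  -0.3351  0.0825]
side H1 [ 0.4633 -0.4277  0.0825]
side K [ 0.5029 -0.2586  0.129 ]
```

```bash
python3 - <<'E'
from h import *
from scipy.spatial.transform import Rotation as R
for n,uv in [("scene",(238,352)),("scene",(50,232)),("side",(238,178)),("side",(238,196)),("side",(375,200)),("scene",(210,360))]: print(n,uv,np.round(ray(n,uv,0),3))
o=manip.get_obs();q=o["tool_rot"];M=R.from_quat([*q[1:],q[0]]).as_matrix();print(np.round(M,3))
T=np.array(manip.camera_info("wrist")["camera_from_world"]);c=-T[:3,:3].T@T[:3,3]
print("cam in tool",M.T@(c-o["tool_pos"]))
# pot
for uv in [(254,243),(237,262),(218,243)]: print(ray("scene",uv,0.0))
# target for knob: tool x=-z, tool y = +-box y
for s in(1,-1):
    a=np.deg2rad(-3);y=s*np.array([-np.sin(a),np.cos(a),0]);x=np.array([0,0,-1.]);G=np.c_[x,y,np.cross(x,y)]
    print(s,(R.from_matrix(M.T@G)).as_rotvec())
    for t in [(.502,-.262,.25),(.502,-.262,.16)]: print(M.T@(np.array(t)-o["tool_pos"]))
E
```

```text
scene (238, 352) [ 0.484 -0.029  0.   ]
scene (50, 232) [0.96 0.01 0.  ]
side (238, 178) [ 0.479  0.108 -0.   ]
side (238, 196) [ 0.494 -0.009  0.   ]
side (375, 200) [ 0.839 -0.03   0.   ]
scene (210, 360) [0.509 0.008 0.   ]
[[-0.001  0.379 -0.925]
 [ 0.001 -0.925 -0.379]
 [-1.    -0.002  0.   ]]
cam in tool [-0.12416447 -0.00019735 -0.08045682]
[ 0.61892856 -0.22345513  0.        ]
[ 0.61192497 -0.16664307  0.        ]
[ 0.67407236 -0.17950632  0.        ]
1 [-2.70036831e+00 -2.06815527e-03  6.28278165e-04]
[-0.00051365 -0.21675983 -0.36523249]
[ 0.08948624 -0.21661963 -0.36524293]
-1 [0.44122353 0.00045775 0.00150683]
[-0.00051365 -0.21675983 -0.36523249]
[ 0.08948624 -0.21661963 -0.36524293]
```

The box pose is consistent across both views: yaw about -3°, handle centre (0.465,-0.381), knob (0.502,-0.262). The glass panel is at y≈0, clear of the work. I'll move above the knob at z 0.25.

```bash
python3 -m jog '[0,-0.02,-0.036,-0.12,0,0, 0,-0.04,-0.07,-0.24,0,0, 0,-0.06,-0.105,-0.36,0,0, 0,-0.08,-0.14,-0.48,0,0, 0,-0.1,-0.175,-0.6,0,0, 0,-0.12,-0.21,-0.72,0,0, 0,-0.14,-0.245,-0.84,0,0, 0,-0.16,-0.28,-0.96,0,0, 0,-0.18,-0.31,-1.08,0,0, 0,-0.2,-0.34,-1.2,0,0]' 0.0854 60
cat >> h.py <<'E'
from scipy.spatial.transform import Rotation as R
def st():
    o=manip.get_obs();q=o["tool_rot"];M=R.from_quat([*q[1:],q[0]]).as_matrix();p=np.array(o["tool_pos"])
    print("t",round(o["time_s"],2),"p",np.round(p,4),"F",np.round(o["ft_force"],1),"T",np.round(o["torque"],2),"g",round(o["grip_width"],3),"q",np.round(o["qpos"],2));return p,M
def go(t,yaw,tilt=0,s=1,axis="y"):
    # tool y = s*box axis at yaw(deg from world y); tilt about box +y (lid opening) deg, boxyaw -3
    p,M=st();a=np.deg2rad(yaw);y=np.array([-np.sin(a),np.cos(a),0]);x=np.array([0,0,-1.]);G=np.c_[x,y,np.cross(x,y)]
    b=np.deg2rad(-3);ax=np.array([-np.sin(b),np.cos(b),0]);G=R.from_rotvec(ax*np.deg2rad(tilt)).as_matrix()@G
    print("shift",np.round(M.T@(np.array(t)-p),4),"rot",np.round(R.from_matrix(M.T@G).as_rotvec(),3),"yaw now",np.round(np.degrees(np.arctan2(-M[0,1],M[1,1])),1))
E
python3 -c "
from h import *
go((.502,-.262,.25),-3)"
```

```text
time_s: 0.98
tool_pos: [0.4858, -0.2851, 0.2494]
tool_rot: [0.506, 0.494, 0.507, -0.494]
ft_force: [0.7, -0.4, -0.5]
grip_width: 0.998
t 0.98 p [ 0.4858 -0.2851  0.2494] F [ 0.7 -0.4 -0.5] T [ 0.02 -0.03  0.02] g 0.998 q [ 0.73  0.26 -0.33  1.74  0.09  1.16  0.4 ]
shift [-0.0006  0.0167 -0.0227] rot [-1.494 -0.002 -0.   ] yaw now -88.6
```

```bash
python3 -m jog '[0,0.01,-0.01,-0.12,0,0, 0,0.0167,-0.0227,-0.24,0,0, 0,0.0167,-0.0227,-0.36,0,0, 0,0.0167,-0.0227,-0.48,0,0, 0,0.0167,-0.0227,-0.6,0,0, 0,0.0167,-0.0227,-0.72,0,0, 0,0.0167,-0.0227,-0.84,0,0, 0,0.0167,-0.0227,-0.96,0,0, 0,0.0167,-0.0227,-1.08,0,0, 0,0.0167,-0.0227,-1.2,0,0]'
python3 - <<'E'
from h import *
import cv2
cv2.imwrite("pics/w1.png",manip.capture("wrist")[:,:,::-1])
go((.502,-.262,.25),-3)
print(proj("wrist",(.502,-.262,.129)),proj("wrist",(.465,-.381,.0825)))
E
```

```text
time_s: 1.82
tool_pos: [0.5017, -0.262, 0.249]
tool_rot: [0.696, 0.12, 0.698, -0.119]
ft_force: [0.2, -0.1, -0.6]
grip_width: 0.999
t 1.87 p [ 0.5017 -0.262   0.249 ] F [ 0.9 -0.2 -0.4] T [-0.    0.03 -0.04] g 0.997 q [ 0.84  0.28 -0.53  1.73  0.15  1.17  1.5 ]
shift [-0.001   0.0001  0.0003] rot [-0.284 -0.002 -0.001] yaw now -19.3
[273.7894305  206.41187632] [139.52917601 195.17538368]
```

View pics/w1.png

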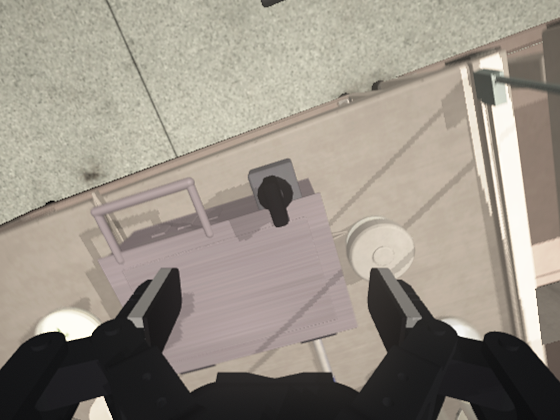

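```bash
python3 - <<'E'
import cv2
a=cv2.imread("pics/w1.png")[140:250,220:350];cv2.imwrite("pics/w1z.png",cv2.convertScaleAbs(cv2.resize(a,None,fx=5,fy=5,interpolation=cv2.INTER_CUBIC),alpha=1.8,beta=30))
E
```

```text
(no output)
```

View pics/w1z.png

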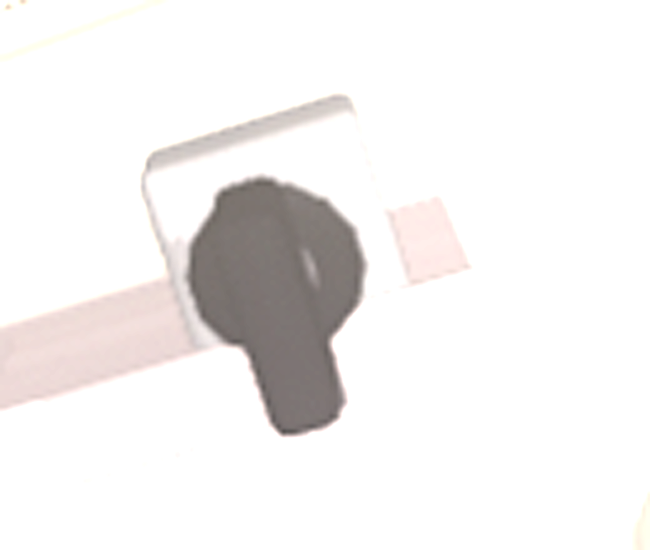

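```bash
python3 - <<'E'
from h import *
f=lambda u,v:(220+(u+.5)/5-.5,140+(v+.5)/5-.5)
for n,uv,z in [("end1",(262,183),.129),("end2",(308,425),.129),("mid",(285,304),.129),("col",(278,262),.099),("col",(278,262),.09)]: print(n,np.round(ray("wrist",f(*uv),z),4))
for uv in [(96,211),(190,182)]: print(np.round(ray("wrist",uv,.0825),4))
T=np.array(manip.camera_info("wrist")["camera_from_world"]);print(-T[:3,:3].T@T[:3,3])
E
```

```text
end1 [ 0.4786 -0.2553  0.129 ]
end2 [ 0.5185 -0.2615  0.129 ]
mid [ 0.498  -0.2583  0.129 ]
col [ 0.4993 -0.2597  0.099 ]
col [ 0.5017 -0.2605  0.09  ]
[ 0.4655 -0.4267  0.0825]
[ 0.4689 -0.3317  0.0825]
[ 0.42587267 -0.23544152  0.37331182]
```

```bash
python3 -c "
from h import *
go((.500,-.260,.124),-3)"
```

```text
t 1.87 p [ 0.5017 -0.262   0.249 ] F [ 0.9 -0.2 -0.4] T [-0.    0.03 -0.04] g 0.997 q [ 0.84  0.28 -0.53  1.73  0.15  1.17  1.5 ]
shift [ 0.125   0.0012 -0.002 ] rot [-0.284 -0.002 -0.001] yaw now -19.3
```

```bash
python3 -m jog '[0,0.001,-0.002,-0.1,0,0, 0,0.001,-0.002,-0.2,0,0, 0.02,0.001,-0.002,-0.284,0,0, 0.045,0.001,-0.002,-0.284,0,0, 0.07,0.001,-0.002,-0.284,0,0, 0.09,0.001,-0.002,-0.284,0,0, 0.105,0.001,-0.002,-0.284,0,0, 0.117,0.001,-0.002,-0.284,0,0, 0.125,0.001,-0.002,-0.284,0,0, 0.125,0.001,-0.002,-0.284,0,0]'
python3 - <<'E'
from h import *
import cv2
for n in("wrist","scene"): cv2.imwrite(f"pics/{n}2.png",manip.capture(n)[:,:,::-1])
a=cv2.imread("pics/scene2.png")[140:275,205:395];cv2.imwrite("pics/sc2_z.png",cv2.convertScaleAbs(cv2.resize(a,None,fx=4,fy=4,interpolation=cv2.INTER_CUBIC),alpha=1.6,beta=15))
go((.500,-.260,.124),-3)
E
```

```text
time_s: 2.7
tool_pos: [0.4989, -0.2598, 0.1224]
tool_rot: [0.705, 0.02, 0.708, -0.018]
ft_force: [-0.2, -0.6, -0.1]
grip_width: 0.998
t 2.8 p [ 0.5003 -0.2602  0.1244] F [ 0.2 -0.4  0.1] T [-0.03 -0.02 -0.05] g 1.005 q [ 0.83  0.42 -0.54  1.86  0.26  0.93  1.7 ]
shift [ 0.0004  0.0002 -0.0003] rot [-0.001 -0.001 -0.002] yaw now -3.1
```

View pics/wrist2.png

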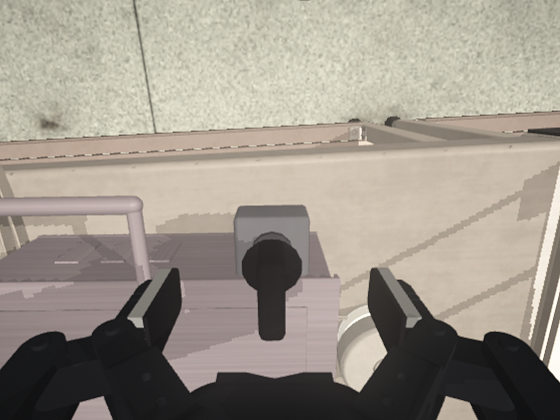

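View pics/sc2_z.png

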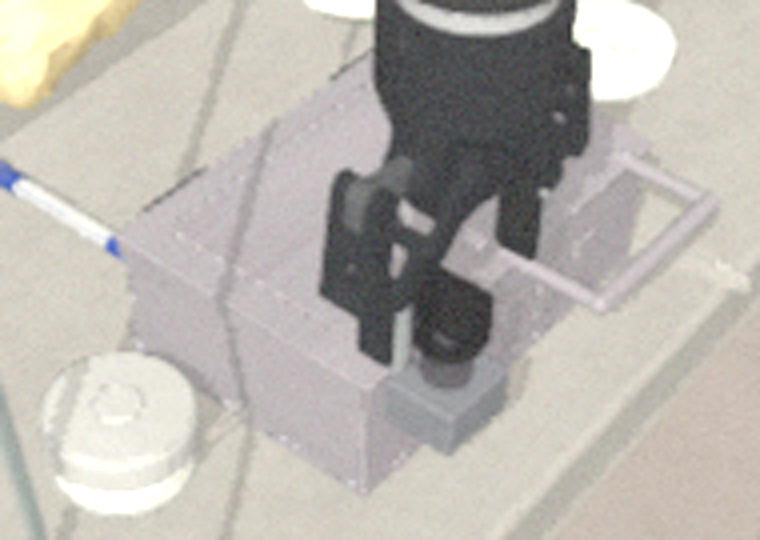

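The knob bar sits upright at x≈271 between the pads, whose centre is at ≈274, so it is aligned. I'll close on it.

```bash
python3 -m jog '[0,0,0,0,0,0, 0,0,0,0,0,0, 0,0,0,0,0,0, 0,0,0,0,0,0, 0,0,0,0,0,0, 0,0,0,0,0,0, 0,0,0,0,0,0, 0,0,0,0,0,0]' 0.0 60
python3 -c "
from h import *
go((.500,-.260,.124),-3)"
```

```text
time_s: 3.47
tool_pos: [0.5003, -0.2611, 0.1248]
tool_rot: [0.707, 0.019, 0.707, -0.019]
ft_force: [-1.7, -1.8, 2.9]
grip_width: 0.123
t 3.47 p [ 0.5003 -0.2611  0.1248] F [-1.7 -1.8  2.9] T [-0.35  0.23  0.07] g 0.123 q [ 0.83  0.42 -0.54  1.86  0.26  0.93  1.7 ]
shift [ 0.0008  0.0011 -0.0004] rot [-0.002 -0.001 -0.   ] yaw now -3.1
```

```bash
python3 -m jog '[0,0,0,0.07,0,0, 0,0,0,0.14,0,0, 0,0,0,0.21,0,0, 0,0,0,0.28,0,0, 0,0,0,0.35,0,0, 0,0,0,0.42,0,0, 0,0,0,0.49,0,0, 0,0,0,0.56,0,0, 0,0,0,0.63,0,0, 0,0,0,0.7,0,0]'
python3 -c "
from h import *
go((.500,-.261,.124),-3)"
```

```text
time_s: 4.3
tool_pos: [0.5008, -0.2603, 0.1249]
tool_rot: [0.657, 0.262, 0.657, -0.261]
ft_force: [0.9, 1.2, 1.5]
grip_width: 0.128
t 4.3 p [ 0.5008 -0.2603  0.1249] F [0.9 1.2 1.5] T [ 0.08 -0.22  0.  ] g 0.128 q [ 0.72  0.4  -0.39  1.87  0.18  0.92  1.06]
shift [ 0.0009 -0.001  -0.0001] rot [-0.704 -0.    -0.001] yaw now -43.4
```

Forces are low, so I'll turn it on to about 1.34.

```bash
python3 -m jog '[0,0,0,0.07,0,0, 0,0,0,0.14,0,0, 0,0,0,0.21,0,0, 0,0,0,0.28,0,0, 0,0,0,0.35,0,0, 0,0,0,0.42,0,0, 0,0,0,0.49,0,0, 0,0,0,0.56,0,0, 0,0,0,0.63,0,0, 0,0,0,0.65,0,0]'
python3 - <<'E'
from h import *
import cv2
go((.500,-.261,.124),-3)
cv2.imwrite("pics/w3.png",manip.capture("wrist")[:,:,::-1])
E
```

```text
time_s: 5.13
tool_pos: [0.5015, -0.2598, 0.1249]
tool_rot: [0.539, 0.458, 0.539, -0.457]
ft_force: [0.9, -0.5, -0.7]
grip_width: 0.126
t 5.13 p [ 0.5015 -0.2598  0.1249] F [ 0.9 -0.5 -0.7] T [-0.06 -0.4   0.02] g 0.126 q [ 0.61  0.38 -0.26  1.87  0.12  0.9   0.46]
shift [ 0.0009 -0.0017  0.0009] rot [-1.356  0.    -0.002] yaw now -80.7
```

View pics/w3.png

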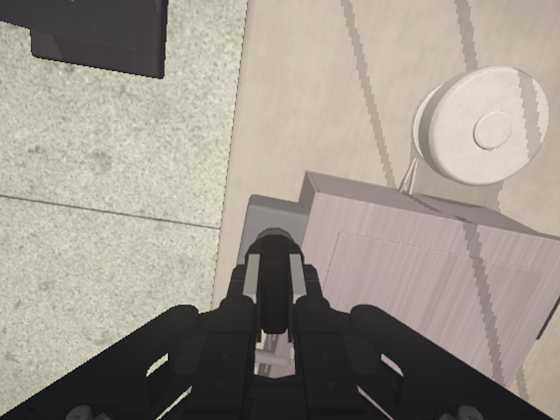

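The knob bar lies between the pads (275,280) and has turned with the tool. I'll release it and rise.

```bash
python3 -m jog '[0,0,0,0,0,0, 0,0,0,0,0,0, 0,0,0,0,0,0, 0,0,0,0,0,0, -0.02,0,0,0,0,0, -0.05,0,0,0,0,0, -0.08,0,0,0,0,0, -0.1,0,0,0,0,0]' 0.06
python3 - <<'E'
from h import *
import cv2
go((.467,-.380,.2),-93)
cv2.imwrite("pics/w4.png",manip.capture("wrist")[:,:,::-1])
a=manip.capture("scene")[140:275,205:395,::-1];cv2.imwrite("pics/sc4_z.png",cv2.convertScaleAbs(cv2.resize(a,None,fx=4,fy=4,interpolation=cv2.INTER_CUBIC),alpha=1.6,beta=15))
E
```

```text
time_s: 5.85
tool_pos: [0.5021, -0.2604, 0.2276]
tool_rot: [0.54, 0.458, 0.538, -0.456]
ft_force: [0.4, -0.6, 0.0]
grip_width: 0.702
t 5.85 p [ 0.5021 -0.2604  0.2276] F [ 0.4 -0.6  0. ] T [-0.01 -0.07  0.03] g 0.702 q [ 0.63  0.27 -0.27  1.77  0.08  1.11  0.5 ]
shift [ 0.0275 -0.0543  0.1123] rot [ 0.216  0.    -0.004] yaw now -80.6
```

View pics/w4.png

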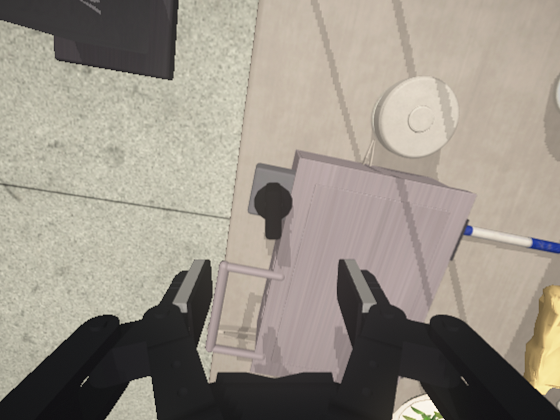

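View pics/sc4_z.png

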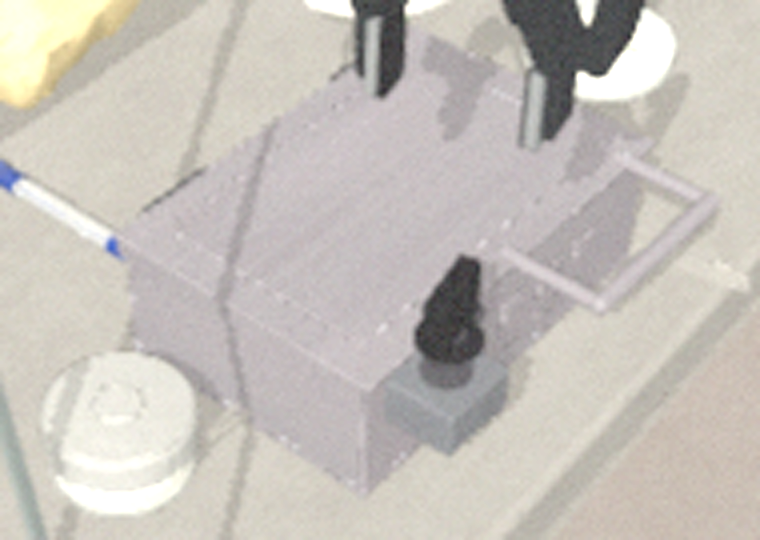

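```bash
python3 - <<'E'
from h import *
for uv in [(222,266),(212,347)]: print(np.round(ray("wrist",uv,.0825),4))
go((.466,-.380,.13),-93)
E
```

```text
[ 0.4685 -0.3359  0.0825]
[ 0.469  -0.4298  0.0825]
t 5.95 p [ 0.5037 -0.2611  0.2292] F [-0.2  0.2 -0.1] T [ 0.   -0.   -0.01] g 0.705 q [ 0.63  0.27 -0.27  1.76  0.08  1.11  0.5 ]
shift [ 0.0991 -0.0574  0.1108] rot [ 0.216  0.003 -0.009] yaw now -80.6
```

```bash
python3 -m jog '[0,-0.014,0.028,0.054,0,0, 0,-0.028,0.056,0.108,0,0, 0,-0.042,0.084,0.162,0,0, 0,-0.057,0.111,0.216,0,0, 0.02,-0.057,0.111,0.216,0,0, 0.045,-0.057,0.111,0.216,0,0, 0.07,-0.057,0.111,0.216,0,0, 0.09,-0.057,0.111,0.216,0,0, 0.099,-0.057,0.111,0.216,0,0, 0.099,-0.057,0.111,0.216,0,0]' 0.036
python3 - <<'E'
from h import *
import cv2
go((.466,-.380,.0825),-93)
cv2.imwrite("pics/w5.png",manip.capture("wrist")[:,:,::-1])
a=manip.capture("scene")[120:275,255:445,::-1];cv2.imwrite("pics/sc5_z.png",cv2.convertScaleAbs(cv2.resize(a,None,fx=4,fy=4,interpolation=cv2.INTER_CUBIC),alpha=1.6,beta=15))
a=manip.capture("side")[150:300,130:320,::-1];cv2.imwrite("pics/si5_z.png",cv2.convertScaleAbs(cv2.resize(a,None,fx=4,fy=4,interpolation=cv2.INTER_CUBIC),alpha=1.6,beta=15))
E
```

```text
time_s: 6.78
tool_pos: [0.4645, -0.3787, 0.1269]
tool_rot: [0.487, 0.514, 0.486, -0.511]
ft_force: [-0.6, -0.4, -0.2]
grip_width: 0.422
t 6.78 p [ 0.4645 -0.3787  0.1269] F [-0.6 -0.4 -0.2] T [ 0.04  0.03 -0.01] g 0.422 q [ 0.75  0.43 -0.17  1.79  0.08  0.93  0.49]
shift [0.0444 0.0014 0.0013] rot [ 0.    -0.002 -0.004] yaw now -93.0
```

View pics/w5.png

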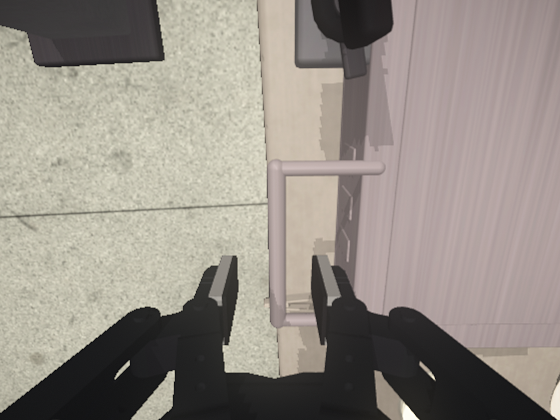

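View pics/si5_z.png

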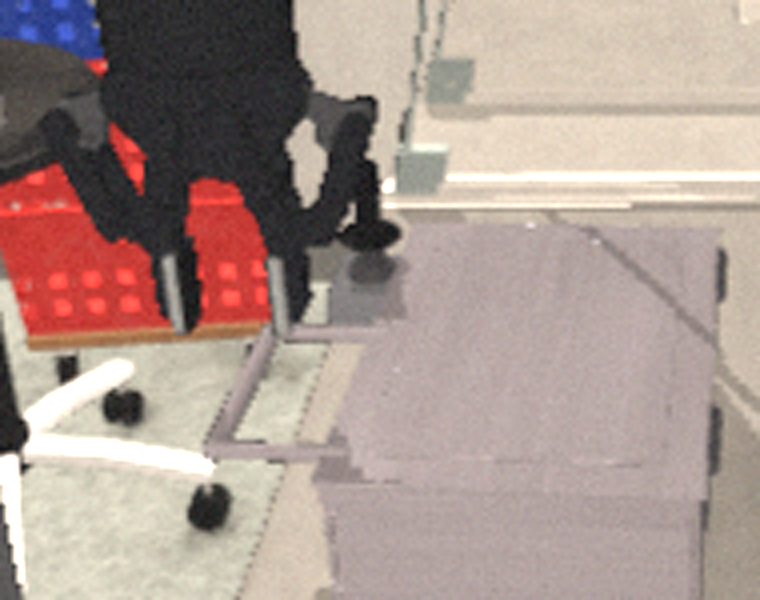

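The bar runs at x≈277, almost centred between the pads (274), and the gripper is aligned with it. I'll descend.

```bash
python3 -m jog '[0.012,0.002,0.001,0,0,0, 0.024,0.002,0.001,0,0,0, 0.036,0.002,0.001,0,0,0, 0.044,0.002,0.001,0,0,0, 0.044,0.002,0.001,0,0,0]'
python3 - <<'E'
from h import *
import cv2
go((.466,-.380,.0825),-93)
cv2.imwrite("pics/w6.png",manip.capture("wrist")[:,:,::-1])
a=manip.capture("side")[150:300,130:320,::-1];cv2.imwrite("pics/si6_z.png",cv2.convertScaleAbs(cv2.resize(a,None,fx=4,fy=4,interpolation=cv2.INTER_CUBIC),alpha=1.6,beta=15))
E
```

```text
time_s: 7.35
tool_pos: [0.468, -0.3806, 0.0844]
tool_rot: [0.488, 0.514, 0.485, -0.511]
ft_force: [0.1, 1.0, 0.5]
grip_width: 0.424
t 7.35 p [ 0.468  -0.3806  0.0844] F [0.1 1.  0.5] T [-0.03  0.03 -0.05] g 0.424 q [ 0.74  0.49 -0.16  1.81  0.1   0.85  0.48]
shift [ 0.0018 -0.002  -0.0004] rot [ 0.    -0.    -0.006] yaw now -93.0
```

View pics/w6.png

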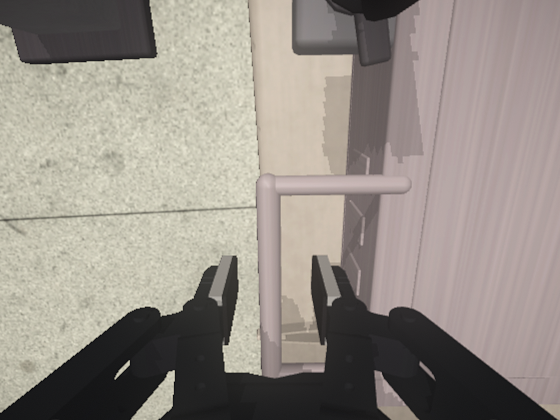

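View pics/si6_z.png

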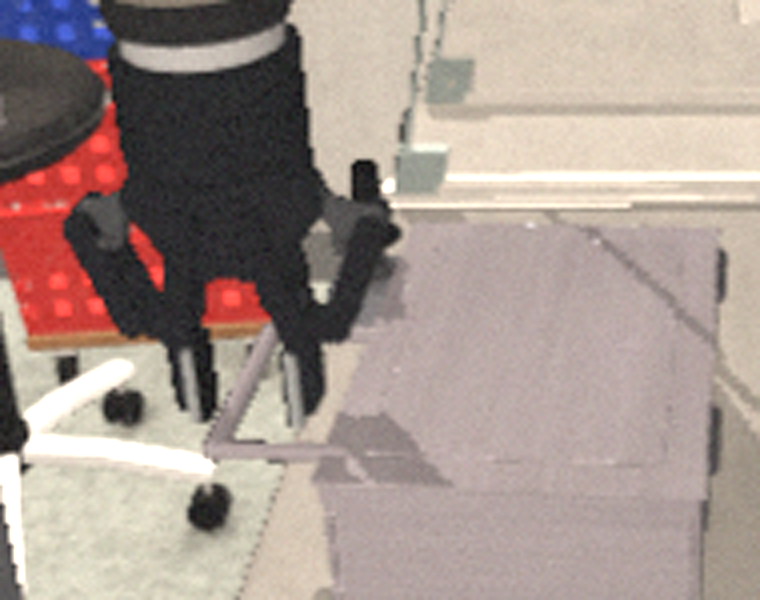

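The bar is between the fingers. I'll shift slightly and close.

```bash
python3 -m jog '[0.002,-0.002,0,0,0,0, 0.002,-0.002,0,0,0,0, 0.002,-0.002,0,0,0,0, 0.002,-0.002,0,0,0,0, 0.002,-0.002,0,0,0,0, 0.002,-0.002,0,0,0,0]' 0.0 80
python3 - <<'E'
from h import *
b=np.deg2rad(-3);ex=np.array([np.cos(b),np.sin(b),0])
p,M=st();h=p+.201*ex;h[2]=.080
print(M.round(3))
th0=np.arcsin(.0025/.201)
# arc targets relative to current TCP, tilt half of the lid angle
ax=np.array([-np.sin(b),np.cos(b),0])
for d in range(5,51,5):
    t=np.deg2rad(d);D=.201*((np.cos(th0)-np.cos(t+th0))*ex+np.array([0,0,1])*(np.sin(t+th0)-np.sin(th0)))
    print(d,np.round(M.T@D,4),np.round(M.T@ax*np.deg2rad(d/2),3))
E
```

```text
time_s: 7.95
tool_pos: [0.4659, -0.3815, 0.0843]
tool_rot: [0.489, 0.514, 0.485, -0.512]
ft_force: [-5.5, 0.7, 1.1]
grip_width: 0.084
t 7.95 p [ 0.4659 -0.3815  0.0843] F [-5.5  0.7  1.1] T [0.1  0.96 0.11] g 0.084 q [ 0.74  0.48 -0.16  1.81  0.1   0.85  0.48]
[[ 0.007  0.999 -0.052]
 [-0.002 -0.052 -0.999]
 [-1.     0.007  0.002]]
5 [-0.0175  0.0011  0.    ] [-0.    -0.    -0.044]
10 [-0.0348  0.0037  0.0001] [-0.    -0.    -0.087]
15 [-0.0519  0.0079  0.0001] [-0.    -0.    -0.131]
20 [-0.0685  0.0135  0.0001] [-0.    -0.    -0.175]
25 [-0.0846  0.0205  0.0001] [-0.    -0.    -0.218]
30 [-0.1     0.0289  0.0002] [-0.    -0.    -0.262]
35 [-0.1146  0.0386  0.0002] [-0.001 -0.    -0.305]
40 [-0.1283  0.0495  0.0002] [-0.001 -0.    -0.349]
45 [-0.141   0.0616  0.0002] [-0.001 -0.    -0.393]
50 [-0.1525  0.0748  0.0003] [-0.001 -0.    -0.436]
```

Gripped. I'll lift along the arc, tilting by half the lid angle, starting with 20°.

```bash
python3 -m jog '[-0.0087,0.0003,0,0,0,-0.022, -0.0175,0.0011,0,0,0,-0.044, -0.026,0.0023,0,0,0,-0.065, -0.0348,0.0037,0,0,0,-0.087, -0.0434,0.0056,0,0,0,-0.109, -0.0519,0.0079,0,0,0,-0.131, -0.06,0.0105,0,0,0,-0.153, -0.0685,0.0135,0,0,0,-0.175, -0.0685,0.0135,0,0,0,-0.175]'
python3 - <<'E'
from h import *
import cv2
p,M=st()
cv2.imwrite("pics/s7.png",manip.capture("side")[:,:,::-1])
E
```

```text
time_s: 8.7
tool_pos: [0.4793, -0.382, 0.1537]
tool_rot: [-0.442, -0.469, -0.528, 0.553]
ft_force: [-5.6, 0.6, 1.3]
grip_width: 0.082
t 8.7 p [ 0.4793 -0.382   0.1537] F [-5.6  0.6  1.3] T [0.2  0.53 0.12] g 0.082 q [ 0.66  0.5  -0.13  1.62  0.15  1.18  0.41]
```

View pics/s7.png

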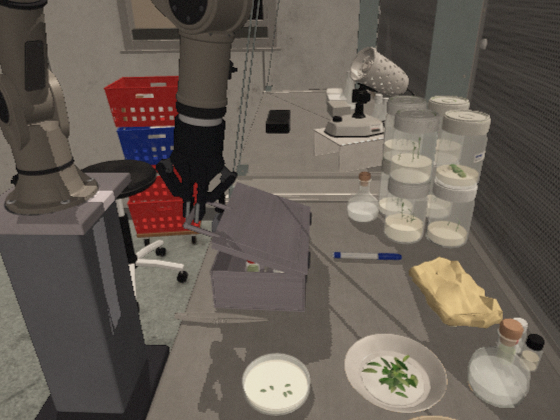

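The lid (corner at about (240,190)) is opening with the gripper, and the vials are visible inside.

```bash
python3 - <<'E'
from h import *
b=np.deg2rad(-3);ex=np.array([np.cos(b),np.sin(b),0]);ax=np.array([-np.sin(b),np.cos(b),0])
p,M=st();p0=np.array([.4659,-.3815,.0843]);th0=np.arcsin(.0025/.201)
print("tilt now",np.degrees(np.arcsin(-M[:,0]@ex)))
for d in np.arange(24,51,3.25):
    t=np.deg2rad(d);D=p0+.201*((np.cos(th0)-np.cos(t+th0))*ex+np.array([0,0,1])*(np.sin(t+th0)-np.sin(th0)))-p
    print(d,np.round(M.T@D,4),np.round(M.T@ax*np.deg2rad(d/2-10),3))
E
```

```text
t 8.75 p [ 0.479  -0.382   0.1532] F [-3.9 -0.1  0.1] T [0.11 0.38 0.16] g 0.083 q [ 0.66  0.5  -0.13  1.62  0.15  1.18  0.41]
tilt now 9.662204952533838
24.0 [-0.0133  0.0031  0.0002] [-0.     0.    -0.035]
27.25 [-0.0243  0.0064  0.0002] [-0.     0.    -0.063]
30.5 [-0.035   0.0102  0.0003] [-0.     0.    -0.092]
33.75 [-0.0455  0.0147  0.0003] [-0.    0.   -0.12]
37.0 [-0.0557  0.0198  0.0003] [-0.     0.    -0.148]
40.25 [-0.0656  0.0254  0.0003] [-0.     0.    -0.177]
43.5 [-0.0751  0.0316  0.0003] [-0.     0.    -0.205]
46.75 [-0.0843  0.0384  0.0003] [-0.     0.    -0.233]
50.0 [-0.0932  0.0456  0.0004] [-0.     0.    -0.262]
```

```bash
python3 -m jog '[-0.0133,0.0031,0,0,0,-0.035, -0.0243,0.0064,0,0,0,-0.063, -0.035,0.0102,0,0,0,-0.092, -0.0455,0.0147,0,0,0,-0.12, -0.0557,0.0198,0,0,0,-0.148, -0.0656,0.0254,0,0,0,-0.177, -0.0751,0.0316,0,0,0,-0.205, -0.0843,0.0384,0,0,0,-0.233, -0.0932,0.0456,0,0,0,-0.262, -0.0932,0.0456,0,0,0,-0.262]'
python3 - <<'E'
from h import *
import cv2
p,M=st()
b=np.deg2rad(-3);ex=np.array([np.cos(b),np.sin(b),0])
h=np.array([.4659,-.3815,0])+.201*ex
print("ang",np.degrees(np.arctan2(p[2]-.0018-.08,(h-p)@ex))-.7,"r",np.hypot(p[2]-.0018-.08,(h-p)@ex))
for n in ("side","scene"): cv2.imwrite(f"pics/{n}8.png",manip.capture(n)[:,:,::-1])
a=cv2.imread("pics/side8.png")[110:310,170:350];cv2.imwrite("pics/si8_z.png",cv2.convertScaleAbs(cv2.resize(a,None,fx=3,fy=3,interpolation=cv2.INTER_CUBIC),alpha=1.6,beta=15))
st()
E
```

```text
time_s: 9.58
tool_pos: [0.5402, -0.3845, 0.2386]
tool_rot: [-0.366, -0.396, -0.586, 0.606]
ft_force: [-6.7, 2.3, 4.2]
grip_width: 0.085
t 9.58 p [ 0.5402 -0.3845  0.2386] F [-6.7  2.3  4.2] T [ 0.41  1.05 -0.02] g 0.085 q [ 0.53  0.66 -0.1   1.2   0.22  1.68  0.36]
ang 50.38314398929014 r 0.20156111826860432
t 9.68 p [ 0.5395 -0.3845  0.2381] F [-4.4  2.2  3.9] T [0.35 0.6  0.05] g 0.082 q [ 0.53  0.66 -0.1   1.21  0.22  1.68  0.36]
```

View pics/si8_z.png

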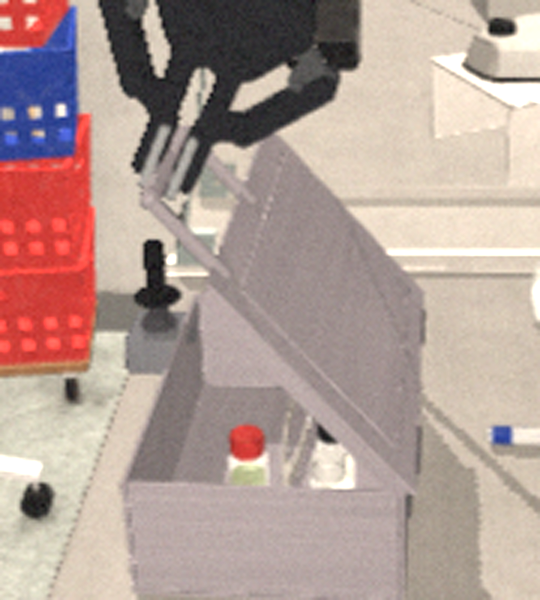

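View pics/scene8.png

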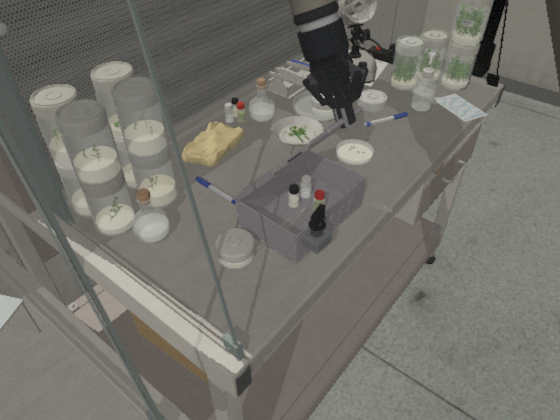

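The side picture shows the lid raised and the bar in the fingers, with the bar's right end at zoom (148,197). The pot hasn't moved. Next I'll check the angle independently.

```bash
python3 - <<'E'
from h import *
b=np.deg2rad(-3);ex=np.array([np.cos(b),np.sin(b),0]);ey=np.array([-np.sin(b),np.cos(b),0])
i=manip.camera_info("side");K=i["intrinsics"];T=np.array(i["camera_from_world"]);c=-T[:3,:3].T@T[:3,3]
def onplane(uv,P):
    d=T[:3,:3].T@np.linalg.inv(K)@np.array([*uv,1]);return c+d*((P-c)@ey)/(d@ey)
f=lambda u,v,z,a,b:(a+(u+.5)/z-.5,b+(v+.5)/z-.5)
P=np.array([.4659,-.3805,.0825])-.046*ey
H=np.array([.4659,-.3805,.080])+.201*ex
for n,uv in [("handle end shut",f(92,328,4,160,180)),("handle end now",f(148,199,3,170,110))]:
    q=onplane(uv,P);r=(H-q)@ex;print(n,q.round(4),np.degrees(np.arctan2(q[2]-.08,r)),np.hypot(r,q[2]-.08))
P2=np.array([.4659,-.3805,.0825])+(.045-.114)*ey
pts=[onplane(f(*uv,3,170,110),P2) for uv in [(228,290),(405,490)]]
d=pts[0]-pts[1];print("lid edge slope",np.degrees(np.arctan2(d[2],-d@ex)),[x.round(3) for x in pts])
st()
E
```

```text
handle end shut [ 0.4629 -0.4264  0.0816] 0.4560043397710607 0.2015986436356513
handle end now [ 0.5356 -0.4302  0.2344] 50.165946266315025 0.20102114953300723
lid edge slope 52.61448174683663 [array([ 0.576, -0.455,  0.198]), array([ 0.661, -0.46 ,  0.086])]
t 9.68 p [ 0.5395 -0.3845  0.2381] F [-4.4  2.2  3.9] T [0.35 0.6  0.05] g 0.082 q [ 0.53  0.66 -0.1   1.21  0.22  1.68  0.36]
```

Kinematics gives 50.4° and the handle corner about 49.5°. I'll hold and check it is steady.

```bash
python3 -m jog '[0,0,0,0,0,0, 0,0,0,0,0,0, 0,0,0,0,0,0, 0,0,0,0,0,0, 0,0,0,0,0,0, 0,0,0,0,0,0, 0,0,0,0,0,0, 0,0,0,0,0,0, 0,0,0,0,0,0, 0,0,0,0,0,0]'
python3 - <<'E'
from h import *
import cv2
p,M=st();b=np.deg2rad(-3);ex=np.array([np.cos(b),np.sin(b),0])
h=np.array([.4659,-.3815,0])+.201*ex
print("ang",np.degrees(np.arctan2(p[2]-.0018-.08,(h-p)@ex))-.7)
a=manip.capture("side")[110:340,140:340,::-1];cv2.imwrite("pics/si9_z.png",cv2.convertScaleAbs(cv2.resize(a,None,fx=2.5,fy=2.5,interpolation=cv2.INTER_CUBIC),alpha=1.6,beta=15))
E
```

```text
time_s: 10.52
tool_pos: [0.5395, -0.3844, 0.2381]
tool_rot: [-0.366, -0.396, -0.585, 0.605]
ft_force: [-3.2, 0.8, 1.9]
grip_width: 0.079
t 10.52 p [ 0.5395 -0.3844  0.2381] F [-3.2  0.8  1.9] T [0.19 0.24 0.07] g 0.079 q [ 0.53  0.66 -0.1   1.21  0.22  1.68  0.36]
ang 50.12291905674607
```

View pics/si9_z.png

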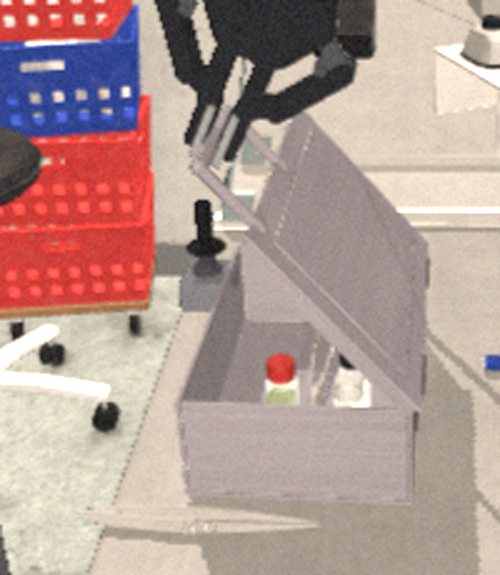

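The picture shows the bar pinched between the pads at about (205,150), and the forceps lying undisturbed at (200,520). It is steady, so I'll hand it in.

```bash
python3 -c "
from station import manip
print(manip.hand_in())"
```

```text
the job is handed in; nothing more can be done
None
```

I turned the latch knob about 1.35 rad clockwise, past its detent. After I let go, the scene picture showed it staying in the released position. I then pinched the lid's bar handle, swung the lid up, and handed in at about 10.5 s while still holding it.

- **Lid angle:** The arm's position puts the lid at 50.1°. The bar end in the side picture gives about 49.5°. A rougher reading from the lid's side edge gave 52.6°; I trusted it less because its corner points were less sharp.
- **Steadiness:** The TCP moved about 0.1 mm over the last 0.8 s of holding, and the grip was still closed on the bar with an 80 N setting.
- **Forces:** The wrist force readings I took stayed under 10 N. At the end the vertical force read about +2 N, where the lid's pull should read downward. I took that as sensor offset and did not investigate it.
- **Pot and forceps:** They look unmoved by eye in the last pictures. I did not measure their positions again.

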